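# Put a sample bottle away in a roll-top store

### The arm

A 7-joint arm with a two-finger parallel gripper is mounted at the origin on a cart in front of the work surface, level with it; the furniture and walls round the work are solid. World frame = base frame: x ahead of the robot, y to its left, z up, the work surface at z = 0. Lengths are in m, angles in rad, forces in N, time in s.
With the tool pointing down it reaches from about 0.425 to 0.925 m from the base axis. Payload 6.8 kg.
Tool frame: the origin (TCP) lies on the mounting face of the last link; the fingertips stand 173 mm ahead of it and the grasp point (between the pads) lies 155 mm ahead of it; y points along the fingers, x is the direction in which the jaws open and shut, and the axes are right-handed (so a half turn about y gives the same grasp; the last joint's range is limited). The gripper opens to 85 mm and grips with 20 to 120 N. Pads are 22 mm wide; open, the fingers measure 114 mm over their backs; the gripper's body (76 mm by 85 mm) begins 54 mm behind the grasp point. The pads swing forward as they close: fully open they stand 13 mm farther back than shut.
Start: joints at [1.056, 0.477, 0.022, 1.555, -0.011, 1.109, -0.083], TCP at [0.267, -0.62, 0.405] pointing down, gripper open.
Joint ranges: [-2.96, 2.96], [-0.34, 2.1], [-1.41, 1.46], [0.24, 2.44], [-1.37, 4.51], [0.17, 1.92], [-2.96, 2.96]. Speed limits (rad/s): [2.39, 2.39, 3.14, 3.14, 3.14, 3.14, 3.14].

### API

Orientations are given as a rotation vector (axis times angle).
In Python, from bench import r gives the robot as it stands.
- The arm moves only by the tool step_arm, never from a script. Its arguments are lists of equal length, an entry for each row: "xyz": the shift along the tool's x, y, z scaled (see below), a list of three; "rotation": the turn, a rotation vector about the tool's x, y, z scaled (see below), a list of three. A call has 1 to 20 rows; each row is the pose to reach, as a shift and turn from the pose measured when the call began, along the tool's axes at that moment; what a row does not reach only later rows make up. The controller multiplies each number of a shift by 30 cm and each number of a turn by 90 degrees. A row lasts 1/8 s, in which the tool goes at most 62.5 mm and 10.7 degrees, less where a joint would pass 70% of its speed; a pose out of reach is approached as far as the arm can. A call with a number of a shift or a turn outside -1 to 1 is refused whole. A call with a gripper value outside its range is refused whole. "grip" is the closure, from 0 (fully open) to 1 (shut), set as the call begins (left out, the last holds). The fingers move at their own pace and stop on an object; "force" is the grip in N (left out, the last holds). Time passes only in rows, so rows that repeat a pose let the fingers close. It gives the time, the measured TCP pose, the force and the opening at its end, in the units of the state.
- r.get_obs(): the state, without advancing time (a new reading comes with each control period).
- r.grab_frame(name): name is "side" or "top" or "wrist"; returns a dict with "pixels" (480x640x3 uint8, red, green, blue), "fx", "fy", "cx", "cy" (pixels), "dist_coeffs" ([k1, k2, p1, p2, k3] as OpenCV has them; the pictures are not rectified), "position" and "attitude" of the camera in the world; the wrist camera has in their place "mount" (4x4, takes a point from camera to tool coordinates, whose origin is the TCP and whose axes are the tool frame's). Camera axes: x right, y down, z forward; pixel columns grow to the right and rows downward; lengths in m; the calibration is good to about 2 mm. A picture is of the moment at which its call begins: read the wrist's pose just before it. There is no depth.
- r.hand_in(): hands the job in, once; it reports no verdict.
The state is a dict: "clock": time; "joints": joint angles; "qvel": joint speeds; "tau": joint torques, N m; "tcp_pos": TCP position; "orientation": TCP orientation; "contact_force": force on the tool from outside, world axes, zero at the start; "moment": the same for the moment, N m; "grip_width": finger opening in m.
Only numpy, scipy, OpenCV 4.12 (cv2) and the standard library are available. Lean on these libraries where they do the work, as an engineer would, in place of code of your own. Each camera call takes 0.05 s, during which the arm holds its last target.

### The job

Roll back the slatted cover of the white sample store, stand the red-capped bottle upright in the bay with the blue mat, and let go of it. Then roll the cover fully shut again, leaving the vial already stored there upright and in its place and not moving the large white bottle or the stapler.

Things in the scene. Friction and masses are not known exactly. Their poses are not given: they have to be found in the camera images.
- store: White roll-top sample store, fixed, 274 mm deep, 270 wide, 177 high at the crown of its arched top. Origin: on the desk under the crown; x level towards its back (front face, robot side, at x = -110 mm, back +164), y to its left, z up. Side walls 10 mm thick (inner faces y = +-125 mm), tops on an arc of radius 207 about the cover's axis. Front wall 12 mm thick, 142 high.
- bays (a point): Point on the store's floor between its two open-topped bays: store x = -35 mm, y = 0, 12 mm above the desk. Bay centres lie 64 mm to either side of it along the store's y. A 6 mm divider between them is 74 mm high. The bays reach 63 mm to the front and 80 mm to the back of this point; seen from above the fully open cover leaves store x = -98 to +28 mm free. Axes as the store's.
- lip (a point): Middle of the blue finger lip on the cover's leading slat, a fin 8 mm thick, 110 wide (store y), standing out radially from the cover's axis: foot 203, this point 216, tip 229 mm from that axis. The fin leans -0.42 rad from straight up when shut (this point at store x -88, z 167 mm), +0.20 rad when open (x 43, z 182). Push its front face to open, its rear face to shut. Frame turns with the cover.
- cover (a joint): Turn of the cover along its arched track, rad, about an axis parallel to the store's y, 30 mm straight below the store's origin: 0 = shut at the front, 0.62 = fully open at the back; may start a little ajar. The cover is a train of aluminium slats, upper face 203 mm from that axis, 250 mm wide. Moving it at the lip takes about 2 to 5 N along the track; it stays where it is left.
- bay_mat: Thin blue mat, 104 x 104 x 3 mm, fixed on the floor of one of the two bays (either one), under the cover; origin: centre of its underside, 12 mm above the desk; axes parallel to the store's. The bottle is to stand on it.
- sample_bottle: White plastic bottle with a red cap, 48 mm diameter, 124 mm high, 0.07 to 0.18 kg; straight body up to 75 mm, shoulder above it, then the cap (25 mm diameter, from 102 to 124 mm up, can be gripped). Stands upright on the desk; origin: centre of its base; z up.
- stored_vial: Small glass vial with a red cap, 28 mm diameter, 58 mm high, standing loose in the bay without the mat, under the cover. Origin: centre of its base. Must stay upright there.
- white_bottle: Larger white bottle with a white cap, 73 mm diameter, 174 mm high, standing loose beside the red-capped one, on either side of it; bystander. Origin: centre of its base.
- desk_stapler: Small blue and black stapler, 30 x 120 x 30 mm, lying loose between the two bottles; bystander. Origin: centre of its underside.
Not all that is in view belongs to the job. Leave any purple look-alike of the sample_bottle alone.

How it is judged:
By the outcome, as a careful person would: the job done as asked, in the order asked, and still so for the second after the job is handed in, with the robot touching nothing.
It also fails if it takes over 69 s, if anything falls off the work surface, if the arm or the gripper's body presses on something with over 40 N, if the wrist force passes 120 N, or if a joint passes its speed limit or range.

## Working session

There is one attempt and no reset: what is moved stays moved. The work goes in short steps, Python scripts to look and compute and a tool call to move; the robot and the scene stay as the last step left them, time stands still between calls to the robot, and variables do not carry over. Pictures are saved under pics/ and viewed, and the job is handed in when it is done.

Besides the shell and the picture viewer there is one more tool, called after "Call:" as name(argument=value, ...) on one line, values as JSON. step_arm: Moves the arm, as the interface text tells. Its arguments: {"type":"object","properties":{"xyz":{"type":"array"},"rotation":{"type":"array"},"grip":{"type":"number"},"force":{"type":"number"}},"required":["xyz","rotation"]}

```bash
ls; mkdir -p pics; cat > h.py <<'E'
from bench import r
import cv2, numpy as np
from scipy.spatial.transform import Rotation as R
def grab(name,fn=None):
    o=r.get_obs(); f=r.grab_frame(name)
    if fn: cv2.imwrite('pics/'+fn,f['pixels'][:,:,::-1])
    np.savez('pics/last_%s.npz'%name,**{k:np.array(v) for k,v in f.items()},tp=o['tcp_pos'],to=o['orientation'])
    return f,o
E
python3 - <<'E'
from h import *
o=r.get_obs(); print(o)
for n in ['side','top','wrist']:
    f,o=grab(n,n+'0.png'); print(n,{k:v for k,v in f.items() if k!='pixels'})
E
```

```text
pics
{'clock': 0.0, 'joints': array([ 1.05588156,  0.47781674,  0.02237463,  1.55641723, -0.01153308,
        1.1092885 , -0.08308772]), 'qvel': array([ 0.00056123,  0.00107497, -0.00016208,  0.00126128,  0.00025301,
        0.0004296 ,  0.00068252]), 'tau': array([ 5.14277672e-04, -5.96448576e+01,  1.60779074e+00, -2.81194103e+01,
        1.23992699e-02,  9.48830915e-03,  7.23557918e-06]), 'tcp_pos': array([ 0.2669814 , -0.6196734 ,  0.40372939]), 'orientation': array([-1.37371567,  0.9057103 , -0.90313094]), 'contact_force': array([ 0.89936843,  0.15649201, -1.07238505]), 'moment': array([ 0.00729225, -0.01489171, -0.00013538]), 'grip_width': 0.08531024031424618}
side {'fx': 532.90638747488, 'fy': 532.90638747488, 'cx': 317.44306715509276, 'cy': 239.4223269669051, 'dist_coeffs': array([-0.09325307,  0.        ,  0.        ,  0.        ,  0.        ]), 'position': array([1.29837383, 0.45527037, 0.65085739]), 'attitude': array([-1.26586928, -1.98804074,  1.12558815])}
top {'fx': 624.7516925426902, 'fy': 624.7516925426902, 'cx': 320.87791359670314, 'cy': 242.76448242971952, 'dist_coeffs': array([-0.01844856,  0.        ,  0.        ,  0.        ,  0.        ]), 'position': array([-0.20527156,  0.43334902,  1.07735026]), 'attitude': array([-1.39324049,  2.26972282, -0.81649146])}
wrist {'fx': 370.29448616641844, 'fy': 370.29448616641844, 'cx': 324.3437436162359, 'cy': 239.61829321289719, 'dist_coeffs': array([-0.05741816,  0.        ,  0.        ,  0.        ,  0.        ]), 'mount': array([[ 9.99999622e-01,  8.69496364e-04, -2.23611308e-05,
         5.36616579e-04],
       [ 2.71655641e-04, -2.87799354e-01,  9.57690690e-01,
         2.99341486e-02],
       [ 8.26273054e-04, -9.57690334e-01, -2.87799481e-01,
         7.35018962e-02],
       [ 0.00000000e+00,  0.00000000e+00,  0.00000000e+00,
         1.00000000e+00]])}
```

View pics/side0.png

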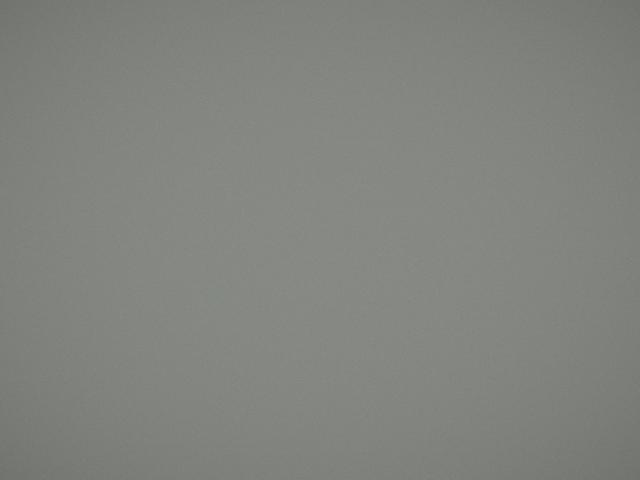

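View pics/top0.png

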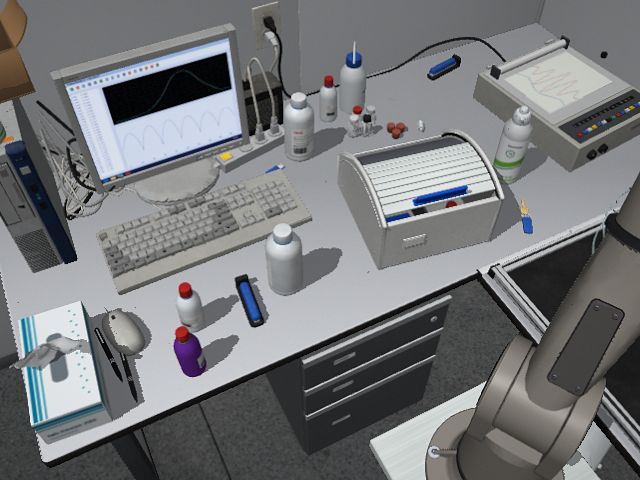

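View pics/wrist0.png

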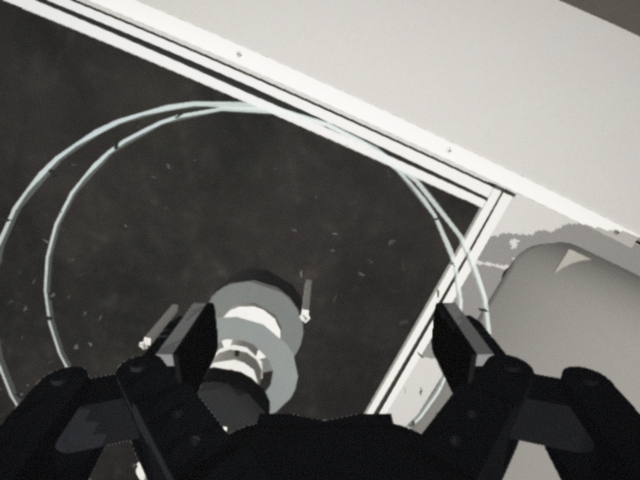

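```bash
python3 - <<'E'
from h import *
o=r.get_obs(); print(o['clock']); print(R.from_rotvec(o['orientation']).as_matrix().round(3))
for n in ['side','top']:
    d=np.load('pics/last_%s.npz'%n); print(n,R.from_rotvec(d['attitude']).as_matrix().round(3))
E
```

```text
0.15
[[ 0.396 -0.001  0.918]
 [-0.918  0.001  0.396]
 [-0.001 -1.    -0.   ]]
side [[-0.425  0.469 -0.774]
 [ 0.905  0.216 -0.366]
 [-0.004 -0.856 -0.517]]
top [[-0.453 -0.687  0.568]
 [-0.892  0.349 -0.288]
 [ 0.    -0.637 -0.771]]
```

```bash
python3 - <<'E'
import cv2
im=cv2.imread('pics/top0.png')
cv2.imwrite('pics/c1.png',cv2.resize(im[215:395,140:340],None,fx=4,fy=4*.83,interpolation=cv2.INTER_CUBIC)[:600])
cv2.imwrite('pics/c2.png',cv2.resize(im[120:275,325:515],None,fx=4,fy=4*.9675,interpolation=cv2.INTER_CUBIC)[:600])
c=im[120:270,325:525];cv2.imwrite('pics/c2.png',cv2.resize(c,(800,600),interpolation=cv2.INTER_CUBIC))
c=im[230:380,140:340];cv2.imwrite('pics/c1.png',cv2.resize(c,(800,600),interpolation=cv2.INTER_CUBIC))
E
```

```text
(no output)
```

View pics/c1.png

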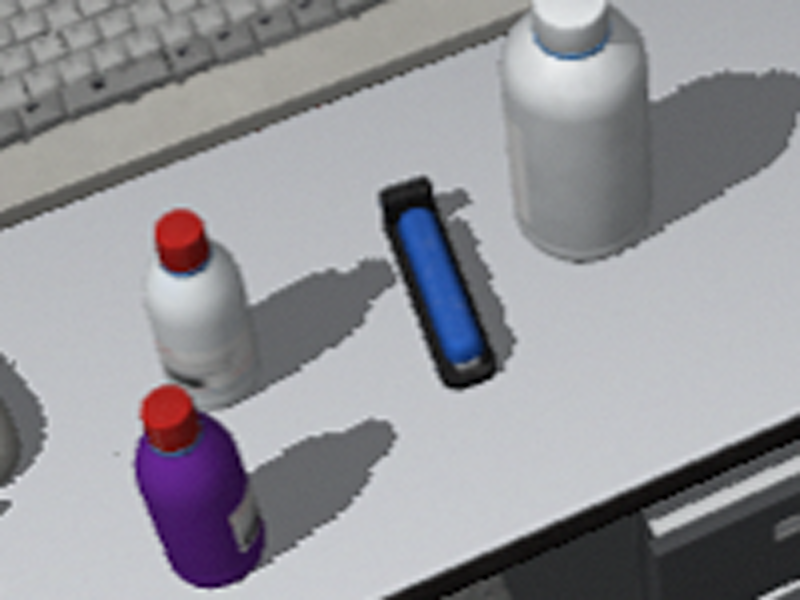

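View pics/c2.png

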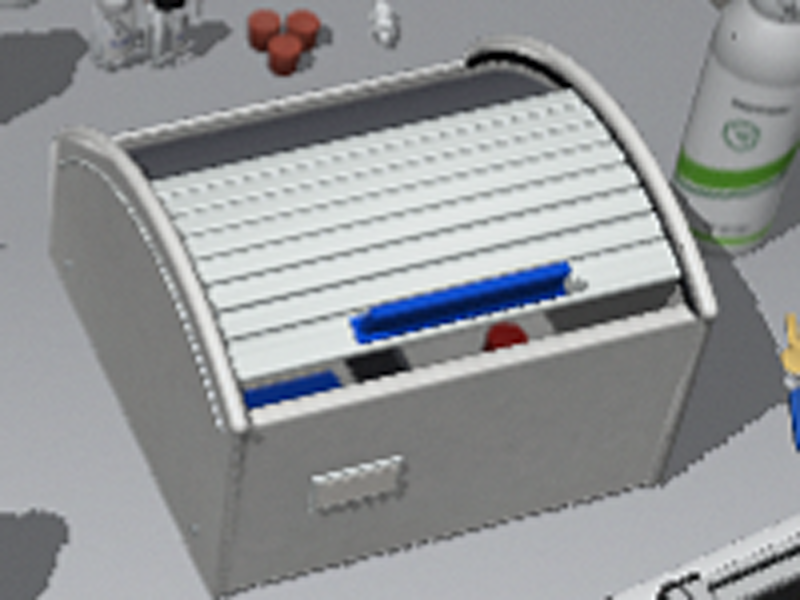

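```bash
cat >> h.py <<'E'
def ray(d,uv,T=None):
    K=np.array([[d['fx'],0,d['cx']],[0,d['fy'],d['cy']],[0,0,1]],float)
    n=cv2.undistortPoints(np.array([[uv]],float),K,np.array(d['dist_coeffs'],float))[0,0]
    v=np.array([n[0],n[1],1.])
    if 'mount' in d:
        M=np.array(d['mount']); W=R.from_rotvec(d['to']).as_matrix()
        p=W@M[:3,3]+d['tp']; v=W@M[:3,:3]@v
    else:
        p=np.array(d['position']); v=R.from_rotvec(d['attitude']).as_matrix()@v
    return p,v
def onz(d,uv,z):
    p,v=ray(d,uv); return p+v*(z-p[2])/v[2]
def proj(d,P):
    K=np.array([[d['fx'],0,d['cx']],[0,d['fy'],d['cy']],[0,0,1]],float)
    if 'mount' in d:
        M=np.array(d['mount']); W=R.from_rotvec(d['to']).as_matrix()
        Rc=W@M[:3,:3]; pc=W@M[:3,3]+d['tp']
    else: Rc=R.from_rotvec(d['attitude']).as_matrix(); pc=np.array(d['position'])
    P=np.atleast_2d(P); X=(P-pc)@Rc
    return cv2.projectPoints(X,np.zeros(3),np.zeros(3),K,np.array(d['dist_coeffs'],float))[0][:,0]
def last(n): 
    return dict(np.load('pics/last_%s.npz'%n))
E
python3 - <<'E'
from h import *
d=last('top'); px=d['pixels'].astype(int)
L=onz(d,(380,269),0);Rr=onz(d,(489.5,241.2),0);print('front L,R',L,Rr,np.linalg.norm(L-Rr))
L2=onz(d,(386.75,227),.142);R2=onz(d,(501,199),.142);print(L2,R2,np.linalg.norm(L2-R2))
m=((px[...,0]>130)&(px[...,1]<60)&(px[...,2]<60)).astype(np.uint8)
n,l,s,c=cv2.connectedComponentsWithStats(m)
for i in range(1,n):
    if s[i,4]>15: print(s[i],c[i],onz(d,c[i],.113))
b=((px[...,2]>120)&(px[...,0]<60)&(px[...,1]<110)).astype(np.uint8)
n,l,s,c=cv2.connectedComponentsWithStats(b)
for i in range(1,n):
    if s[i,4]>15: print('blue',s[i],c[i],onz(d,c[i],0.03))
# bottle base: visible lowest point
for uv,nm in [((140+220/4,230+405/4),'sb base front'),((140+580/4,230+258/4),'wb base front'),((140+215/4,230+583/4),'purple')]: print(nm,onz(d,uv,0))
print('wb cap top',onz(d,(140+570/4,230+0/4),.174))
E
```

```text
front L,R [ 0.46510152 -0.05035656  0.        ] [ 0.42132891 -0.30925136  0.        ] 0.26256914913354934
[ 0.46098623 -0.05145261  0.142     ] [ 0.42013802 -0.30131245  0.142     ] 0.2531768444857147
[325  76   8   4  28] [328.5  77.5] [ 0.98719443 -0.19395044  0.113     ]
[354 106   8   5  31] [357.19354839 108.06451613] [ 0.84531769 -0.19933242  0.113     ]
[179 283  12  10  87] [183.91954023 287.35632184] [0.52503594 0.35330144 0.113     ]
[176 327  12  11  99] [180.93939394 331.81818182] [0.43418008 0.39018821 0.113     ]
blue [347  52   6   9  41] [349.90243902  56.3902439 ] [ 1.15215311 -0.34991125  0.03      ]
blue [356  52   5   9  31] [357.48387097  56.41935484] [ 1.14211694 -0.36940995  0.03      ]
blue [430  58  25  14  93] [441.41935484  64.5483871 ] [ 0.99910591 -0.56384544  0.03      ]
blue [266 166  13   7  24] [272.83333333 168.875     ] [0.82503531 0.04023227 0.03      ]
blue [103 178   6   5  18] [105.22222222 180.16666667] [0.97069408 0.41132005 0.03      ]
blue [413 186  55  20 181] [437.5801105 194.1160221] [ 0.57451898 -0.26697556  0.03      ]
blue [387 213  22   8  64] [396.890625 216.671875] [ 0.55697563 -0.14569553  0.03      ]
blue [523 217  10  16 122] [527.18032787 224.95081967] [ 0.40406395 -0.39237609  0.03      ]
blue [240 282  19  39 309] [249.06148867 300.56957929] [0.4970494  0.23958145 0.03      ]
sb base front [0.49762771 0.35950885 0.        ]
wb base front [0.49728093 0.16094795 0.        ]
purple [0.40516536 0.39504787 0.        ]
wb cap top [0.52170415 0.14641804 0.174     ]
```

```bash
cat >> h.py <<'E'
def W_of(yaw):  # tool z along yaw, y down, x = y x z
    z=np.array([np.cos(yaw),np.sin(yaw),0]); y=np.array([0,0,-1.]); return np.stack([np.cross(y,z),y,z],1)
def mv(P,yaw=None,Wt=None,frm=None):
    o=r.get_obs(); W=R.from_rotvec(o['orientation']).as_matrix(); p=o['tcp_pos']
    if Wt is None: Wt=W_of(yaw)
    for P1 in np.atleast_2d(P):
        s=W.T@(P1-p); t=R.from_matrix(W.T@Wt).as_rotvec()
        print('xyz',(s/.3).round(3).tolist(),'rot',(t/(np.pi/2)).round(3).tolist(),'rows>=%.1f'%max(np.linalg.norm(s)/.0625,np.degrees(np.linalg.norm(t))/10.7))
E
python3 - <<'E'
from h import *
mv([[.35,-.4,.47],[.5,-.2,.47]],yaw=-.167)
E
```

```text
xyz [-0.563, -0.219, 0.544] rot [0.0, 0.365, -0.001] rows>=3.9
xyz [-0.978, -0.219, 1.267] rot [0.0, 0.365, -0.001] rows>=7.8
```

Call:
step_arm(xyz=[[-0.2,-0.22,0.2],[-0.4,-0.22,0.4],[-0.6,-0.22,0.6],[-0.78,-0.22,0.8],[-0.95,-0.22,1.0],[-0.98,-0.22,1.0],[-0.98,-0.22,1.0]], rotation=[[0,0.1,0],[0,0.2,0],[0,0.3,0],[0,0.365,0],[0,0.365,0],[0,0.365,0],[0,0.365,0]], grip=1)

```text
clock: 1.02
tcp_pos: [0.4266, -0.2289, 0.4704]
orientation: [-1.126, 1.331, -1.329]
contact_force: [0.8, -0.3, -0.3]
grip_width: 0.0002
```

```bash
python3 - <<'E'
from h import *
f,o=grab('wrist','w1.png'); print(o['clock'],o['tcp_pos'],o['grip_width'],o['joints'].round(2))
mv([.5,-.2,.47],yaw=-.167)
E
```

```text
1.025 [ 0.42657938 -0.2289136   0.47041906] 0.0001724074640704493 [ 0.47  0.1  -0.11  1.91  0.01  1.13 -1.39]
xyz [-0.106, 0.003, 0.22] rot [-0.0, 0.007, -0.003] rows>=1.2
```

View pics/w1.png

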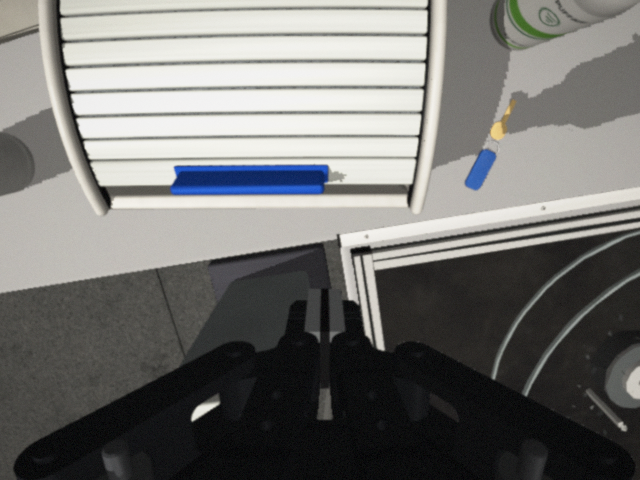

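```bash
python3 - <<'E'
import cv2
im=cv2.imread('pics/w1.png')
c=im[150:225,30:130];cv2.imwrite('pics/c3.png',cv2.resize(c,(800,600),interpolation=cv2.INTER_CUBIC))
c=im[150:225,350:450];cv2.imwrite('pics/c4.png',cv2.resize(c,(800,600),interpolation=cv2.INTER_CUBIC))
E
```

```text
(no output)
```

View pics/c3.png

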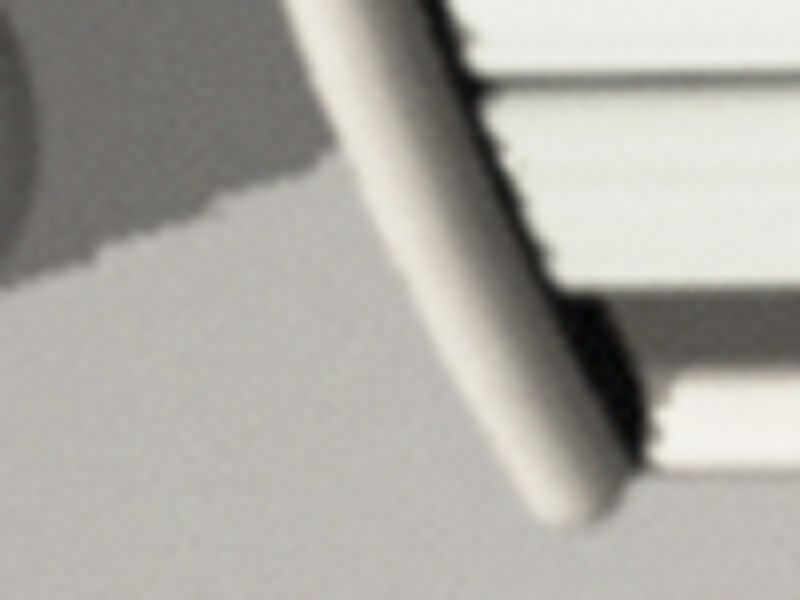

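View pics/c4.png

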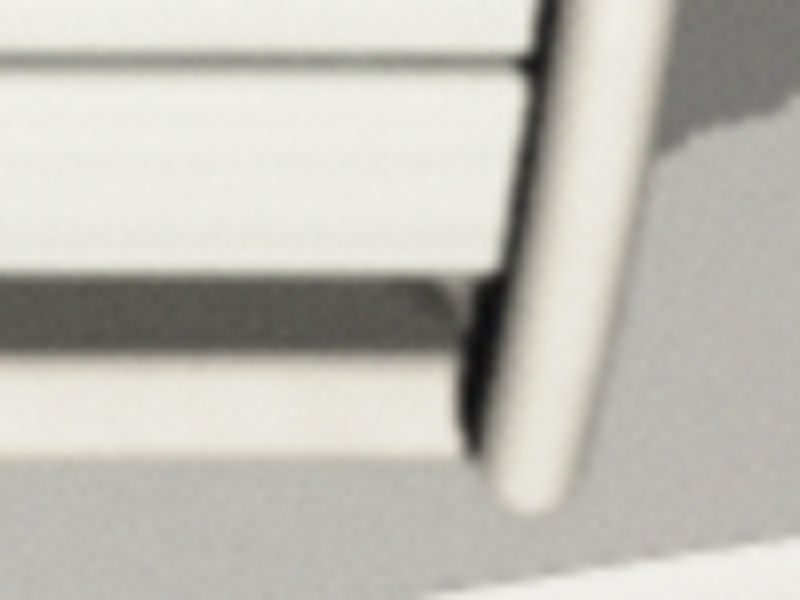

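```bash
python3 - <<'E'
from h import *
d=last('wrist')
A=onz(d,(111.25,208.75),.142);B=onz(d,(407.5,207.25),.142);print(A,B,np.linalg.norm(A-B),np.arctan2(-(A-B)[0],(A-B)[1]))
C=onz(d,(96.9,213.75),.143);D=onz(d,(421,212.5),.143);print(C,D,np.linalg.norm(C-D),np.arctan2(-(C-D)[0],(C-D)[1]))
yaw=np.mean([np.arctan2(-(A-B)[0],(A-B)[1]),np.arctan2(-(C-D)[0],(C-D)[1])])
xh=np.array([np.cos(yaw),np.sin(yaw),0]);yh=np.array([-np.sin(yaw),np.cos(yaw),0])
mid=(A+B+C+D)/4; fm=(A+B)/2; fm=fm+yh*((mid-fm)@yh)
O=fm+.110*xh; O[2]=0
print('origin',O,'yaw',yaw)
np.savez('store.npz',O=O,yaw=yaw)
# cover: blue region on model circle: intersect rays with store y
px=d['pixels'].astype(int); b=((px[...,2]>100)&(px[...,0]<70)&(px[...,1]<110)); b[:160]=0;b[196:]=0; b[:,:170]=0;b[:,340:]=0
ys,xs=np.nonzero(b)
for col in (200,250,300):
    rr=ys[xs==col]; 
    for row in (rr.min(),rr.max()+1):
        p,v=ray(d,(col,row)); 
        q=lambda t:p+v*t
        for rad in (.203,.229):
            from scipy.optimize import brentq
            f=lambda t:np.hypot((q(t)-O)@xh,q(t)[2]+.03)-rad
            ts=np.linspace(0,.5,500);fs=[f(t) for t in ts]
            i=next((i for i in range(499) if fs[i]*fs[i+1]<0),None)
            if i is None: continue
            t=brentq(f,ts[i],ts[i+1]);P=q(t);X=(P-O)@xh
            print(col,row,rad,'x',X.round(4),'y',((P-O)@yh).round(4),'z',P[2].round(4),'ang',np.arctan2(X,P[2]+.03).round(3))
# top-cam check: project store front bottom corners
t=last('top')
for Y in(.135,-.135): print(proj(t,O-.11*xh+Y*yh), proj(t,O+.164*xh+Y*yh))
E
```

```text
[ 0.46659284 -0.05447027  0.142     ] [ 0.42680172 -0.29829608  0.142     ] 0.24705133078470998 -0.1617688278898714
[ 0.46473639 -0.04128197  0.143     ] [ 0.42084311 -0.3086955   0.143     ] 0.27099191362634645 -0.16268936625177793
origin [ 0.55531311 -0.1937826   0.        ] yaw -0.16222909707082467
200 166 0.203 x -0.0741 y 0.0383 z 0.159 ang -0.374
200 166 0.229 x -0.0714 y 0.0287 z 0.1876 ang -0.317
200 194 0.203 x -0.0973 y 0.0441 z 0.1482 ang -0.5
200 194 0.229 x -0.0919 y 0.0332 z 0.1797 ang -0.413
250 166 0.203 x -0.0745 y 0.0003 z 0.1589 ang -0.376
250 166 0.229 x -0.0717 y -0.0054 z 0.1875 ang -0.319
250 194 0.203 x -0.0976 y 0.0038 z 0.148 ang -0.501
250 194 0.229 x -0.0922 y -0.0027 z 0.1796 ang -0.414
300 166 0.203 x -0.0747 y -0.0373 z 0.1588 ang -0.377
300 166 0.229 x -0.0719 y -0.0392 z 0.1874 ang -0.32
300 194 0.203 x -0.0978 y -0.0362 z 0.1479 ang -0.503
300 194 0.229 x -0.0924 y -0.0383 z 0.1795 ang -0.415
[[376.16473819 269.1258569 ]] [[335.94891001 183.33847616]]
[[488.52249197 240.09562822]] [[437.80849053 160.29571929]]
```

```bash
cat >> h.py <<'E'
def store():
    s=np.load('store.npz'); O=s['O'];yaw=float(s['yaw'])
    return O,np.array([np.cos(yaw),np.sin(yaw),0]),np.array([-np.sin(yaw),np.cos(yaw),0]),yaw
def S(x,y,z):
    O,xh,yh,_=store(); return O+xh*x+yh*y+np.array([0,0,z])
E
python3 - <<'E'
from h import *
y=store()[3]
mv([S(-.118,0,.173+.2),S(-.118,0,.173+.165)],yaw=y)
E
```

```text
xyz [-0.156, 0.326, 0.006] rot [-0.0, 0.004, -0.003] rows>=1.7
xyz [-0.155, 0.443, 0.006] rot [-0.0, 0.004, -0.003] rows>=2.3
```

Call:
step_arm(xyz=[[-0.155,0.1,0.006],[-0.155,0.25,0.006],[-0.155,0.38,0.006],[-0.155,0.44,0.006],[-0.155,0.44,0.006],[-0.155,0.44,0.006]], rotation=[[0,0.004,-0.003],[0,0.004,-0.003],[0,0.004,-0.003],[0,0.004,-0.003],[0,0.004,-0.003],[0,0.004,-0.003]], grip=1)

```text
clock: 1.82
tcp_pos: [0.4392, -0.1751, 0.3397]
orientation: [-1.127, 1.327, -1.329]
contact_force: [0.0, -0.8, 0.3]
grip_width: -0.0001
```

```bash
python3 - <<'E'
from h import *
y=store()[3]
f,o=grab('wrist','w2.png');print(o['tcp_pos'],o['contact_force'],(S(-.118,0,.338)))
mv([S(a/1e3,0,.173+b/1e3) for a,b in [(-104,165),(-82.5,173),(-60.4,178),(-38,182),(-15,183),(6.4,183),(26,182),(29,182)]],yaw=y)
E
```

```text
[ 0.43924499 -0.17505479  0.3396981 ] [ 0.04220751 -0.79493325  0.31700665] [ 0.43886249 -0.17472342  0.338     ]
xyz [-0.001, 0.007, 0.045] rot [-0.001, -0.0, -0.0] rows>=0.2
xyz [-0.001, -0.02, 0.117] rot [-0.001, -0.0, -0.0] rows>=0.6
xyz [-0.001, -0.036, 0.19] rot [-0.001, -0.0, -0.0] rows>=0.9
xyz [-0.001, -0.05, 0.265] rot [-0.001, -0.0, -0.0] rows>=1.3
xyz [-0.001, -0.053, 0.342] rot [-0.001, -0.0, -0.0] rows>=1.7
xyz [-0.001, -0.053, 0.413] rot [-0.001, -0.0, -0.0] rows>=2.0
xyz [-0.001, -0.049, 0.478] rot [-0.001, -0.0, -0.0] rows>=2.3
xyz [-0.001, -0.049, 0.488] rot [-0.001, -0.0, -0.0] rows>=2.4
```

View pics/w2.png

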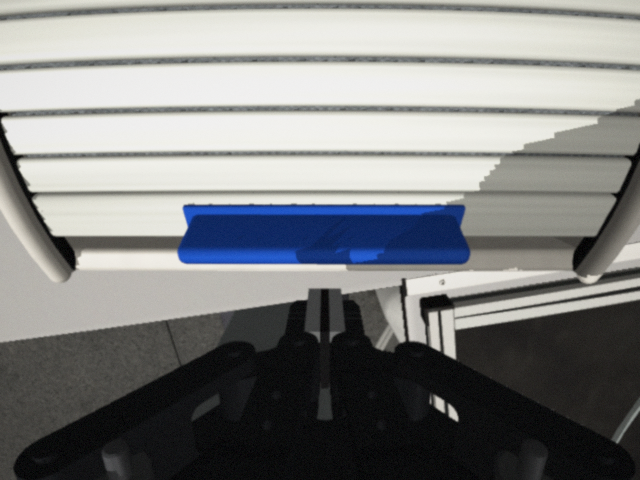

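The closed fingers (325,300) stand in front of the blue lip's centre (180–470, 205–263), clear of it. Push along the arc.

Call:
step_arm(xyz=[[0,0.006,0.03],[0,-0.002,0.07],[0,-0.02,0.117],[0,-0.03,0.155],[0,-0.036,0.19],[0,-0.044,0.228],[0,-0.05,0.265],[0,-0.052,0.303],[0,-0.053,0.342],[0,-0.053,0.378],[0,-0.053,0.413],[0,-0.051,0.445],[0,-0.049,0.465],[0,-0.049,0.478],[0,-0.049,0.478]], rotation=[[0,0,0],[0,0,0],[0,0,0],[0,0,0],[0,0,0],[0,0,0],[0,0,0],[0,0,0],[0,0,0],[0,0,0],[0,0,0],[0,0,0],[0,0,0],[0,0,0],[0,0,0]])

```text
clock: 3.75
tcp_pos: [0.5813, -0.1981, 0.3552]
orientation: [-1.126, 1.325, -1.329]
contact_force: [-0.8, 0.1, 0.0]
grip_width: 0.0003
```

```bash
python3 - <<'E'
from h import *
O,xh,yh,y=store()
f,o=grab('wrist','w3.png');print(o['clock'],(o['tcp_pos']-O)@xh,o['tcp_pos'],o['contact_force'],S(.026,0,.355))
E
```

```text
3.75 0.026360183162578474 [ 0.58131003 -0.19814502  0.35520502] [-0.83151191  0.11454111  0.04523156] [ 0.58097172 -0.19798208  0.355     ]
```

View pics/w3.png

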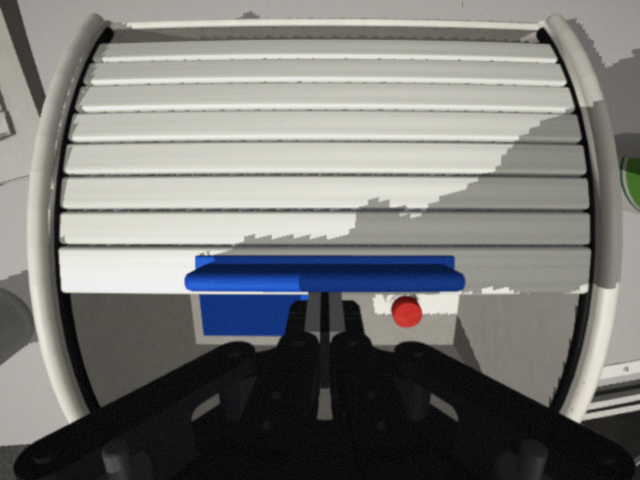

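Call:
step_arm(xyz=[[0,0,0.007],[0,0,0.014],[0,0,0.02],[0,0,0.02],[0,0,0.02]], rotation=[[0,0,0],[0,0,0],[0,0,0],[0,0,0],[0,0,0]])

```text
clock: 4.42
tcp_pos: [0.5842, -0.1988, 0.3552]
orientation: [-1.132, 1.333, -1.325]
contact_force: [-16.8, 3.2, 10.7]
grip_width: 0.0001
```

```bash
python3 - <<'E'
from h import *
O,xh,yh,y=store()
f,o=grab('wrist','w4.png');print(o['clock'],(o['tcp_pos']-O)@xh,o['tcp_pos'],o['contact_force'])
mv([S(-.035,0,.45),S(-.035,0.0,.52)],yaw=y)
E
```

```text
4.425 0.029282592135702085 [ 0.58417216 -0.19875091  0.35519834] [-16.75458953   3.17912455  10.65160023]
xyz [-0.001, -0.315, -0.216] rot [0.004, -0.0, -0.0] rows>=1.8
xyz [-0.001, -0.548, -0.218] rot [0.004, -0.0, -0.0] rows>=2.8
```

View pics/w4.png

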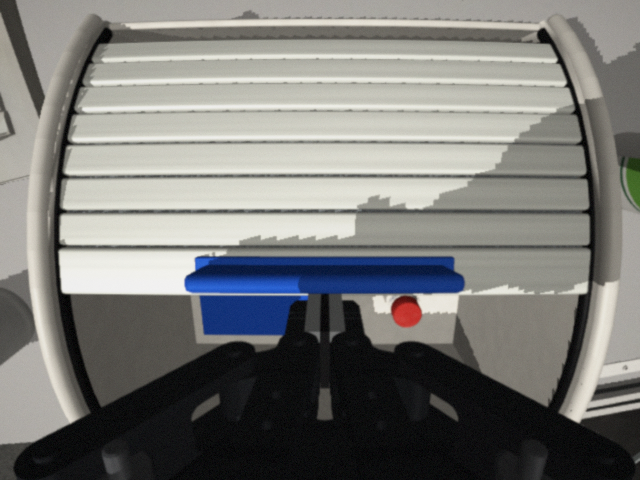

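```bash
python3 - <<'E'
from h import *
y=store()[3]
mv([S(-.11,0.03,.45)],yaw=y)
E
```

```text
xyz [-0.101, -0.313, -0.466] rot [0.004, -0.0, -0.0] rows>=2.7
```

Call:
step_arm(xyz=[[0,-0.02,-0.06],[0,-0.18,-0.2],[-0.1,-0.31,-0.35],[-0.1,-0.31,-0.465],[-0.1,-0.31,-0.465],[-0.1,-0.31,-0.465]], rotation=[[0,0,0],[0.004,0,0],[0.004,0,0],[0.004,0,0],[0.004,0,0],[0.004,0,0]])

```text
clock: 5.22
tcp_pos: [0.4525, -0.1468, 0.4496]
orientation: [-1.126, 1.326, -1.33]
contact_force: [-0.0, 0.0, 0.6]
grip_width: 0.0002
```

```bash
python3 - <<'E'
from h import *
O,xh,yh,y=store()
f,o=grab('wrist','w5.png');print(o['clock'],o['tcp_pos'],o['contact_force'])
mv([.45,.2,.47],yaw=0.6)
E
```

```text
5.225 [ 0.45249049 -0.14684698  0.44957336] [-0.02884204  0.03049116  0.61338582]
xyz [-1.14, -0.069, -0.197] rot [-0.001, -0.486, 0.0] rows>=5.6
```

View pics/w5.png

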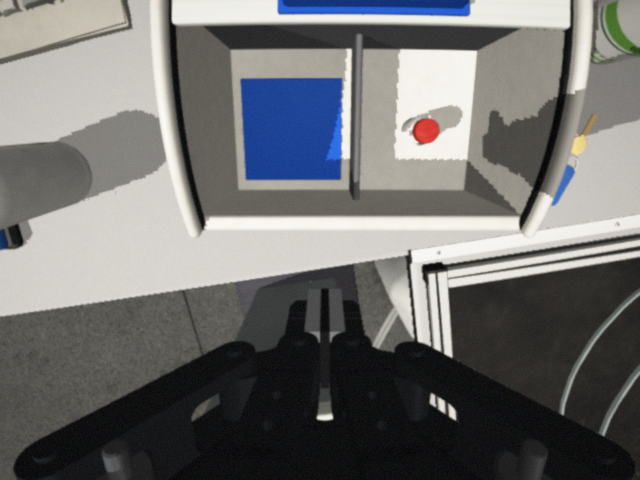

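```bash
python3 - <<'E'
from h import *
O,xh,yh,y=store(); d=last('wrist')
P=[onz(d,c,.015) for c in [(241.5,78.5),(341.5,78.5),(346,181),(245,182)]]
for p in P: print(((p-O)@xh).round(4),((p-O)@yh).round(4))
c=sum(P)/4; print('mat',c,(c-O)@xh,(c-O)@yh)
c=onz(d,(426,130.5),.07); print('vial cap',c,(c-O)@xh,(c-O)@yh)
A=onz(d,(208,229.5),.142);B=onz(d,(521,229.5),.142);
for p in (A,B):print('front wall',((p-O)@xh).round(4),((p-O)@yh).round(4))
E
```

```text
0.0161 0.1142
0.0156 0.012
-0.0891 0.0059
-0.0901 0.1163
mat [ 0.52896204 -0.12655189  0.015     ] -0.03686406650047472 0.06209176472855266
vial cap [ 0.51014872 -0.2507014   0.07      ] -0.03537793332294318 -0.06346632439428825
front wall -0.1098 0.1203
front wall -0.1097 -0.1258
```

```bash
python3 - <<'E'
from h import *
mv([[.45,.14,.45],[.43,.345,.43]],yaw=0.1)
E
```

```text
xyz [-0.942, -0.003, -0.164] rot [-0.001, -0.167, -0.0] rows>=4.6
xyz [-1.606, 0.064, -0.341] rot [-0.001, -0.167, -0.0] rows>=7.9
```

Call:
step_arm(xyz=[[-0.2,0,-0.04],[-0.4,0,-0.08],[-0.6,0,-0.11],[-0.8,0,-0.14],[-1,0,-0.17],[-1,0,-0.17]], rotation=[[0,-0.05,0],[0,-0.1,0],[0,-0.167,0],[0,-0.167,0],[0,-0.167,0],[0,-0.167,0]], grip=0.2)

```text
clock: 6.02
tcp_pos: [0.4513, 0.1626, 0.4491]
orientation: [-1.255, 1.13, -1.128]
contact_force: [0.9, -0.9, 0.2]
grip_width: 0.0681
```

```bash
python3 - <<'E'
from h import *
f,o=grab('top','t5.png');print(o['clock'],o['tcp_pos'],o['grip_width'])
mv([[.43,.345,.43]],yaw=0.1)
E
```

```text
6.025 [0.45130442 0.16258481 0.44913231] 0.06814328345370217
xyz [-0.622, 0.063, -0.008] rot [-0.001, 0.002, -0.001] rows>=3.0
```

Call:
step_arm(xyz=[[-0.2,0.02,0],[-0.4,0.06,-0.01],[-0.62,0.06,-0.01],[-0.62,0.06,-0.01],[-0.62,0.06,-0.01]], rotation=[[0,0,0],[0,0,0],[0,0,0],[0,0,0],[0,0,0]])

```text
clock: 6.7
tcp_pos: [0.4306, 0.3433, 0.4303]
orientation: [-1.256, 1.134, -1.133]
contact_force: [0.2, -1.0, -0.0]
grip_width: 0.0685
```

```bash
python3 - <<'E'
from h import *
f,o=grab('wrist','w6.png');print(o['clock'],o['tcp_pos'],o['grip_width'])
d=last('wrist');px=d['pixels'].astype(int)
m=((px[...,0]>110)&(px[...,1]<70)&(px[...,2]<70)).astype(np.uint8)
n,l,s,c=cv2.connectedComponentsWithStats(m)
for i in range(1,n):
    if s[i,4]>15: print(s[i],c[i],onz(d,c[i],.113),onz(d,c[i],.124))
E
```

```text
6.7 [0.43057133 0.34326619 0.43029459] 0.0684547957316745
[310  85  32  34 844] [325.69668246 101.37914692] [0.52343051 0.3514941  0.113     ] [0.52268252 0.35144943 0.124     ]
[249 205  29  29 653] [263.41960184 218.7381317 ] [0.43024304 0.39173602 0.113     ] [0.43306224 0.3901509  0.124     ]
```

View pics/w6.png

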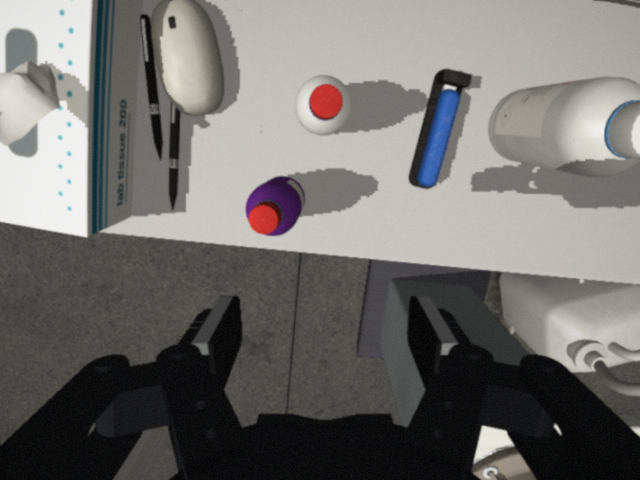

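```bash
python3 - <<'E'
from h import *
mv([[.523,.3515,.36],[.523,.3515,.270]],yaw=0.1)
E
```

```text
xyz [0.001, 0.235, 0.309] rot [-0.0, 0.001, 0.0] rows>=1.9
xyz [0.001, 0.535, 0.309] rot [-0.0, 0.001, 0.0] rows>=3.0
```

Call:
step_arm(xyz=[[0,0.08,0.12],[0,0.18,0.25],[0,0.235,0.309],[0,0.235,0.309],[0,0.36,0.309],[0,0.46,0.309],[0,0.533,0.309],[0,0.533,0.309],[0,0.533,0.309]], rotation=[[0,0,0],[0,0,0],[0,0,0],[0,0,0],[0,0,0],[0,0,0],[0,0,0],[0,0,0],[0,0,0]])

```text
clock: 7.88
tcp_pos: [0.5234, 0.3517, 0.2723]
orientation: [-1.253, 1.134, -1.135]
contact_force: [-0.4, 0.8, 0.0]
grip_width: 0.0684
```

```bash
python3 - <<'E'
from h import *
f,o=grab('wrist','w7.png');print(o['clock'],o['tcp_pos'],o['grip_width'],o['contact_force'])
E
```

```text
7.875 [0.52336171 0.35174867 0.27231646] 0.0684055403916145 [-0.40687681  0.80776962  0.01706756]
```

View pics/w7.png

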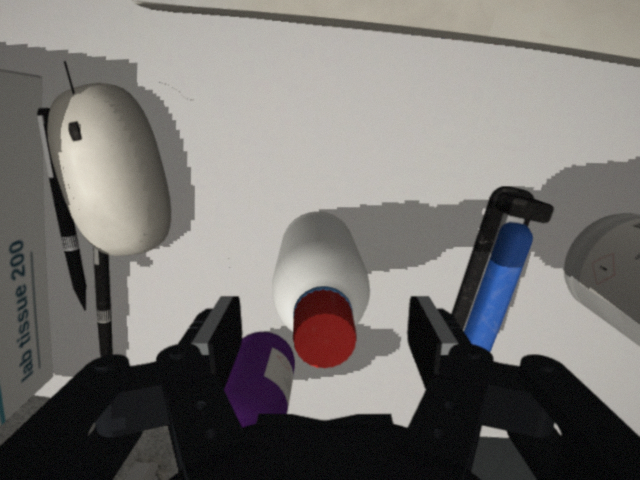

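Call:
step_arm(xyz=[[0,0,0],[0,0,0],[0,0,0],[0,0,0],[0,0,0],[0,0,0]], rotation=[[0,0,0],[0,0,0],[0,0,0],[0,0,0],[0,0,0],[0,0,0]], grip=1, force=40)

```text
clock: 8.68
tcp_pos: [0.5235, 0.3529, 0.2735]
orientation: [-1.25, 1.133, -1.134]
contact_force: [-0.9, 1.1, 6.5]
grip_width: 0.0236
```

Call:
step_arm(xyz=[[0,-0.1,0],[0,-0.25,0],[0,-0.42,0],[0,-0.6,0],[0,-0.6,0],[0,-0.6,0]], rotation=[[0,0,0],[0,0,0],[0,0,0],[0,0,0],[0,0,0],[0,0,0]])

```text
clock: 9.43
tcp_pos: [0.5226, 0.3518, 0.4524]
orientation: [-1.252, 1.133, -1.135]
contact_force: [0.0, 0.6, -2.1]
grip_width: 0.0229
```

```bash
python3 - <<'E'
from h import *
f,o=grab('wrist','w8.png');print(o['clock'],o['tcp_pos'],o['grip_width'],o['contact_force'])
mv([[.48,.1,.47],S(-.035,.064,.47)],yaw=store()[3])
E
```

```text
9.425 [0.52261626 0.35182446 0.45242499] 0.0229330436640883 [ 0.04533893  0.60718898 -2.08893041]
xyz [0.82, -0.062, -0.226] rot [-0.001, 0.168, -0.001] rows>=4.1
xyz [1.584, -0.063, -0.132] rot [-0.001, 0.168, -0.001] rows>=7.6
```

View pics/w8.png

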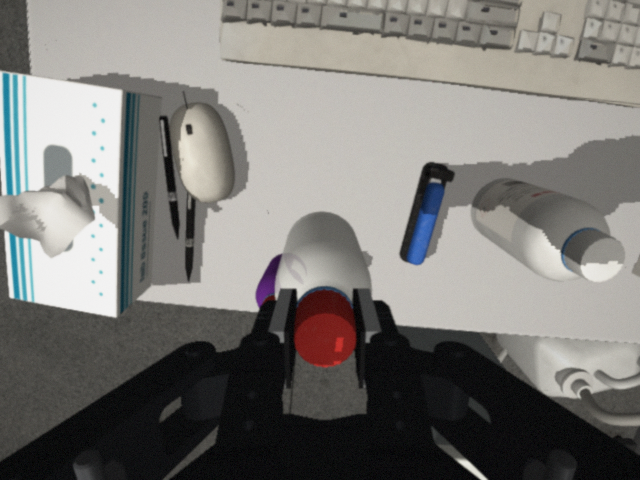

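Call:
step_arm(xyz=[[0.05,-0.15,-0.15],[0.2,-0.2,-0.28],[0.4,-0.2,-0.3],[0.6,-0.2,-0.3],[0.8,-0.2,-0.3],[0.95,-0.2,-0.26],[0.95,-0.2,-0.26]], rotation=[[0,0.03,0],[0,0.08,0],[0,0.13,0],[0,0.168,0],[0,0.168,0],[0,0.168,0],[0,0.168,0]])

```text
clock: 10.35
tcp_pos: [0.4742, 0.0558, 0.5093]
orientation: [-1.126, 1.335, -1.334]
contact_force: [-0.3, 0.1, -1.6]
grip_width: 0.0236
```

```bash
python3 - <<'E'
from h import *
o=r.get_obs();print(o['clock'],o['tcp_pos'],o['grip_width'])
mv([S(-.035,.064,.5)],yaw=store()[3])
E
```

```text
10.35 [0.47418792 0.05583513 0.50925914] 0.023591883098937533
xyz [0.562, 0.031, 0.289] rot [0.001, -0.005, 0.001] rows>=3.0
```

Call:
step_arm(xyz=[[0.18,0.02,0.09],[0.37,0.03,0.19],[0.562,0.03,0.289],[0.562,0.03,0.289],[0.562,0.03,0.289],[0.562,0.03,0.289]], rotation=[[0,-0.005,0],[0,-0.005,0],[0,-0.005,0],[0,-0.005,0],[0,-0.005,0],[0,-0.005,0]])

```text
clock: 11.1
tcp_pos: [0.5309, -0.1227, 0.4998]
orientation: [-1.132, 1.328, -1.324]
contact_force: [0.1, 0.4, -1.3]
grip_width: 0.0232
```

```bash
python3 - <<'E'
from h import *
f,o=grab('wrist','w9.png');f,o=grab('top','t9.png');print(o['clock'],o['tcp_pos'],o['grip_width'])
O,xh,yh,y=store();print((o['tcp_pos']-O)@xh,(o['tcp_pos']-O)@yh)
mv([S(-.035,.064,.31),S(-.035,.064,.2735+.017)],yaw=store()[3])
E
```

```text
11.15 [ 0.53087168 -0.1228488   0.50005336] 0.023453956276781898
-0.03557762218700062 0.06605466928437369
xyz [0.005, 0.634, 0.003] rot [0.001, 0.002, 0.0] rows>=3.0
xyz [0.005, 0.699, 0.003] rot [0.001, 0.002, 0.0] rows>=3.4
```

View pics/w9.png

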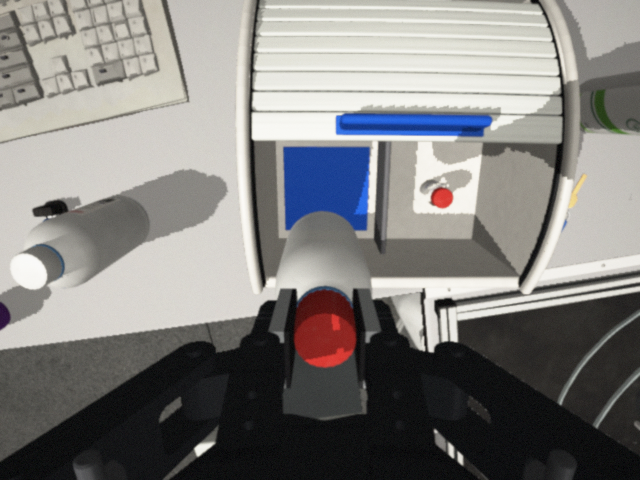

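View pics/t9.png

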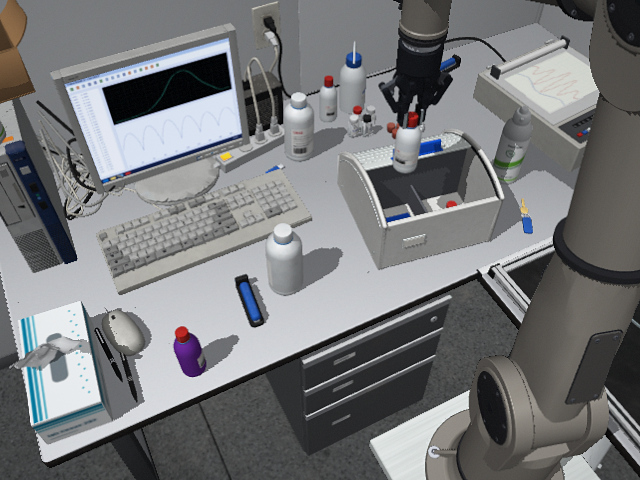

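Call:
step_arm(xyz=[[0.005,0.12,0.003],[0.005,0.26,0.003],[0.005,0.4,0.003],[0.005,0.54,0.003],[0.005,0.63,0.003],[0.005,0.66,0.003],[0.005,0.67,0.003],[0.005,0.67,0.003]], rotation=[[0,0.002,0],[0,0.002,0],[0,0.002,0],[0,0.002,0],[0,0.002,0],[0,0.002,0],[0,0.002,0],[0,0.002,0]])

```text
clock: 12.2
tcp_pos: [0.5316, -0.1246, 0.3003]
orientation: [-1.129, 1.328, -1.328]
contact_force: [0.5, 0.7, -1.6]
grip_width: 0.0231
```

```bash
python3 - <<'E'
from h import *
f,o=grab('wrist','w10.png');print(o['clock'],o['tcp_pos'],o['grip_width'],o['contact_force'])
O,xh,yh,y=store();print((o['tcp_pos']-O)@xh,(o['tcp_pos']-O)@yh)
E
```

```text
12.2 [ 0.53155418 -0.12463717  0.30030397] 0.023103013785000005 [ 0.49829601  0.65662924 -1.64519259]
-0.03461522773896379 0.06440001966758922
```

View pics/w10.png

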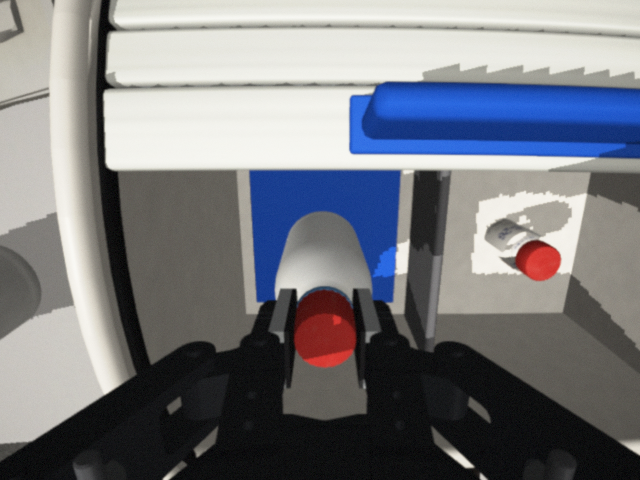

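Bottle centred in the mat's bay; lower slowly in small increments.

Call:
step_arm(xyz=[[0,0.012,0],[0,0.022,0],[0,0.03,0],[0,0.034,0],[0,0.036,0],[0,0.036,0]], rotation=[[0,0,0],[0,0,0],[0,0,0],[0,0,0],[0,0,0],[0,0,0]])

```text
clock: 13.0
tcp_pos: [0.5316, -0.1248, 0.2896]
orientation: [-1.129, 1.328, -1.329]
contact_force: [0.3, -0.7, -0.9]
grip_width: 0.0233
```

Call:
step_arm(xyz=[[0,0.003,0],[0,0.006,0],[0,0.008,0],[0,0.008,0]], rotation=[[0,0,0],[0,0,0],[0,0,0],[0,0,0]])

```text
clock: 13.5
tcp_pos: [0.5322, -0.1248, 0.2887]
orientation: [-1.127, 1.326, -1.33]
contact_force: [-2.4, 0.6, 9.8]
grip_width: 0.023
```

Call:
step_arm(xyz=[[0,-0.003,0],[0,-0.003,0],[0,-0.003,0],[0,-0.003,0]], rotation=[[0,0,0],[0,0,0],[0,0,0],[0,0,0]], grip=0.45)

```text
clock: 14.0
tcp_pos: [0.5321, -0.1248, 0.2894]
orientation: [-1.127, 1.327, -1.33]
contact_force: [-0.5, 0.5, -0.9]
grip_width: 0.047
```

```bash
python3 - <<'E'
from h import *
f,o=grab('wrist','w11.png');print(o['clock'],o['tcp_pos'],o['grip_width'],o['contact_force'])
E
```

```text
14.0 [ 0.53207962 -0.12482021  0.28938609] 0.04703219006920217 [-0.49188875  0.51822983 -0.88434288]
```

View pics/w11.png

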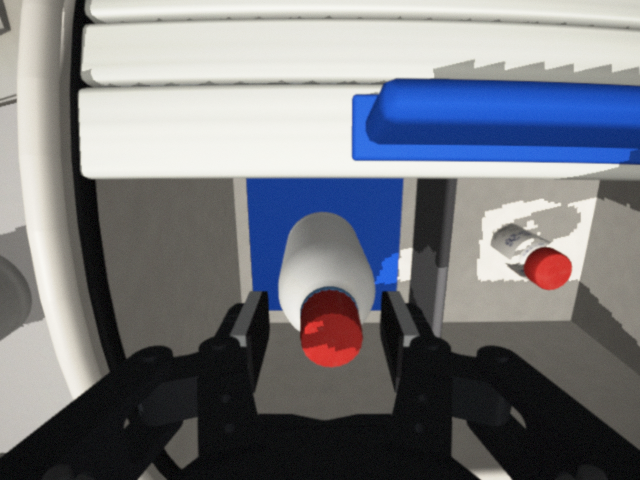

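Call:
step_arm(xyz=[[0,-0.06,0],[0,-0.2,0],[0,-0.4,0],[0,-0.6,0],[0,-0.6,0],[0,-0.6,0]], rotation=[[0,0,0],[0,0,0],[0,0,0],[0,0,0],[0,0,0],[0,0,0]])

```text
clock: 14.8
tcp_pos: [0.5315, -0.1246, 0.47]
orientation: [-1.127, 1.326, -1.33]
contact_force: [0.2, -0.1, -0.1]
grip_width: 0.047
```

```bash
python3 - <<'E'
from h import *
f,o=grab('wrist','w12.png');f,_=grab('top','t12.png');print(o['clock'],o['tcp_pos'],o['grip_width'],o['contact_force'])
mv([S(.07,0,.45),S(.07,0,.173+.19)],yaw=store()[3])
E
```

```text
14.8 [ 0.53146487 -0.1245686   0.46997131] 0.04704258554808918 [ 0.1586593  -0.08249828 -0.07939187]
xyz [0.215, 0.061, 0.35] rot [0.001, -0.0, 0.001] rows>=2.0
xyz [0.214, 0.351, 0.35] rot [0.001, -0.0, 0.001] rows>=2.6
```

View pics/w12.png

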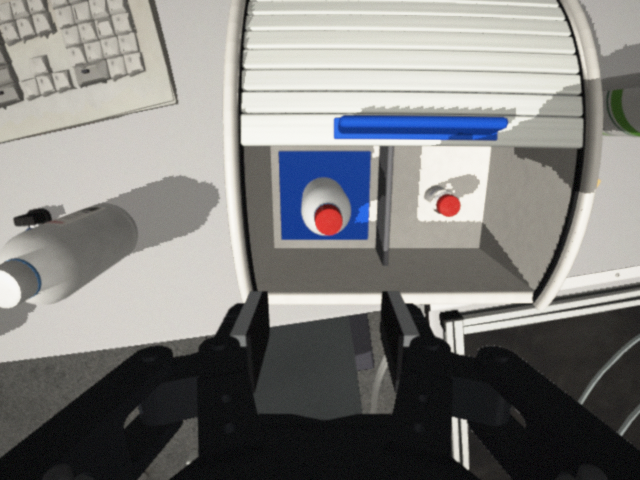

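View pics/t12.png

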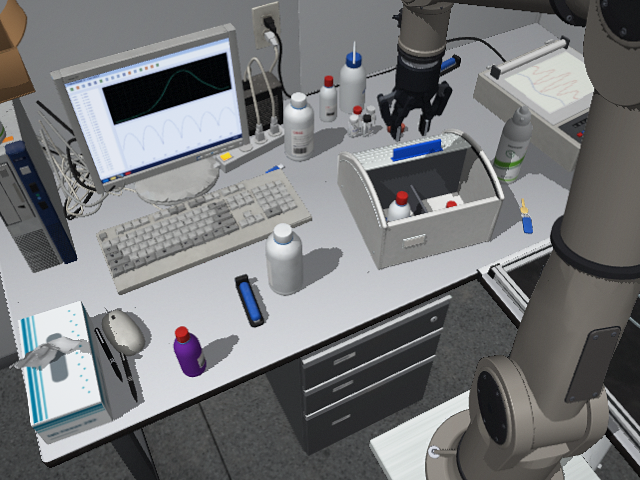

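Call:
step_arm(xyz=[[0.1,0,0.12],[0.2,0,0.24],[0.214,0.05,0.36],[0.214,0.1,0.367],[0.214,0.25,0.367],[0.214,0.36,0.367],[0.214,0.393,0.367],[0.214,0.393,0.367],[0.214,0.393,0.367]], rotation=[[0,0,0],[0,0,0],[0,0,0],[0,0,0],[0,0,0],[0,0,0],[0,0,0],[0,0,0],[0,0,0]], grip=1)

```text
clock: 16.02
tcp_pos: [0.6299, -0.2059, 0.352]
orientation: [-1.128, 1.326, -1.33]
contact_force: [-0.5, 0.8, 0.3]
grip_width: -0.0001
```

```bash
python3 - <<'E'
from h import *
O,xh,yh,y=store()
f,o=grab('top','t13.png');print(o['clock'],o['tcp_pos'],o['grip_width'],o['contact_force'],(o['tcp_pos']-O)@xh,(o['tcp_pos']-O)@yh)
mv([S(a/1e3,0,.173+b/1e3) for a,b in [(60,179),(38,182),(15,183),(-6.4,183),(-28,181),(-49,177),(-61.5,174),(-70,171.5),(-74,170),(-77,169)]],yaw=y)
c=f['pixels'][100:250,330:530,::-1];cv2.imwrite('pics/c5.png',cv2.resize(c,(800,600)))
E
```

```text
16.025 [ 0.62988202 -0.20587813  0.35202897] -9.278271445913692e-05 [-0.47709378  0.77192366  0.27685389] 0.07554345241130161 0.00010754101515850064
xyz [0.0, 0.0, -0.052] rot [-0.001, -0.0, 0.001] rows>=0.2
xyz [0.0, -0.01, -0.125] rot [-0.001, -0.0, 0.001] rows>=0.6
xyz [0.0, -0.013, -0.202] rot [-0.001, -0.0, 0.001] rows>=1.0
xyz [0.0, -0.013, -0.273] rot [-0.001, -0.0, 0.001] rows>=1.3
xyz [0.0, -0.007, -0.345] rot [-0.001, -0.0, 0.001] rows>=1.7
xyz [0.0, 0.006, -0.415] rot [-0.001, -0.0, 0.001] rows>=2.0
xyz [0.0, 0.016, -0.457] rot [-0.001, -0.0, 0.001] rows>=2.2
xyz [0.0, 0.025, -0.485] rot [-0.001, -0.0, 0.001] rows>=2.3
xyz [0.0, 0.03, -0.499] rot [-0.001, -0.0, 0.001] rows>=2.4
xyz [0.0, 0.033, -0.509] rot [-0.001, -0.0, 0.001] rows>=2.4
```

View pics/c5.png

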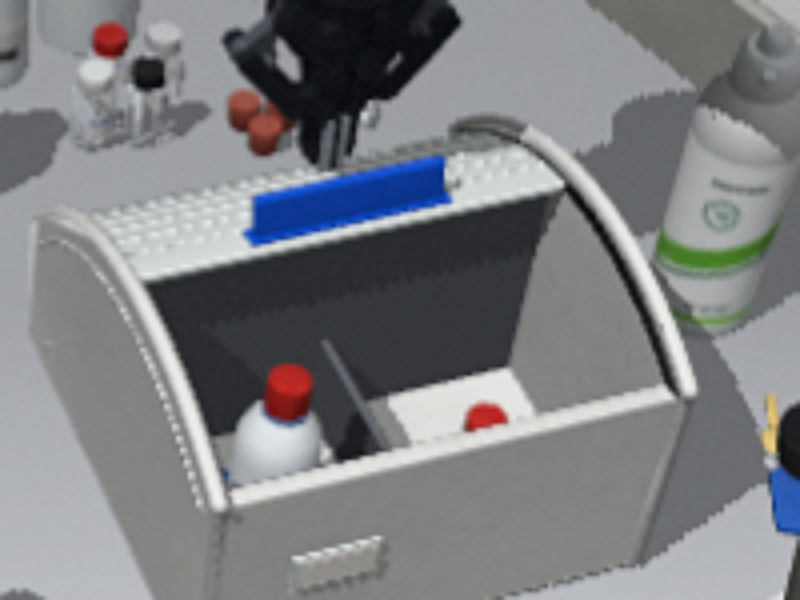

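The fingers stand behind the lip at the crop's (330,150), the bottle and vial both upright in their bays. Push it shut.

Call:
step_arm(xyz=[[0,0,-0.04],[0,-0.005,-0.085],[0,-0.01,-0.125],[0,-0.013,-0.165],[0,-0.013,-0.202],[0,-0.013,-0.238],[0,-0.013,-0.273],[0,-0.01,-0.31],[0,-0.007,-0.345],[0,0,-0.38],[0,0.006,-0.415],[0,0.016,-0.45],[0,0.023,-0.475],[0,0.028,-0.49],[0,0.028,-0.49]], rotation=[[0,0,0],[0,0,0],[0,0,0],[0,0,0],[0,0,0],[0,0,0],[0,0,0],[0,0,0],[0,0,0],[0,0,0],[0,0,0],[0,0,0],[0,0,0],[0,0,0],[0,0,0]])

```text
clock: 17.95
tcp_pos: [0.4842, -0.1821, 0.3432]
orientation: [-1.128, 1.328, -1.329]
contact_force: [-0.2, -0.2, -0.2]
grip_width: 0.0002
```

```bash
python3 - <<'E'
from h import *
O,xh,yh,y=store()
f,o=grab('wrist','w14.png');print(o['clock'],o['tcp_pos'],o['contact_force'],(o['tcp_pos']-O)@xh,(o['tcp_pos']-O)@yh)
mv([S(a/1e3,0,.173+b/1e3) for a,b in [(-74,170),(-77,169),(-80,168.5)]],yaw=y)
E
```

```text
17.95 [ 0.48422366 -0.18205315  0.34321953] [-0.22695632 -0.18582019 -0.19094064] -0.07205054421547033 9.318428791931408e-05
xyz [0.0, 0.001, -0.007] rot [0.0, -0.001, 0.001] rows>=0.0
xyz [0.0, 0.004, -0.017] rot [0.0, -0.001, 0.001] rows>=0.1
xyz [0.0, 0.006, -0.027] rot [0.0, -0.001, 0.001] rows>=0.1
```

View pics/w14.png

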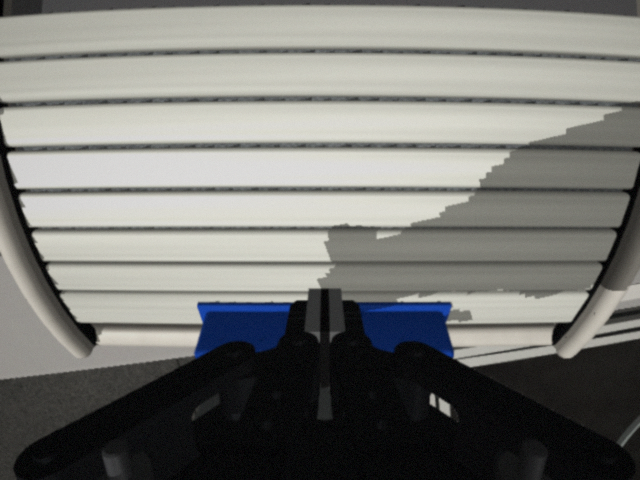

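Call:
step_arm(xyz=[[0,0.002,-0.008],[0,0.003,-0.014],[0,0.004,-0.018],[0,0.004,-0.018],[0,0.004,-0.018]], rotation=[[0,0,0],[0,0,0],[0,0,0],[0,0,0],[0,0,0]])

```text
clock: 18.62
tcp_pos: [0.4799, -0.1813, 0.3425]
orientation: [-1.127, 1.325, -1.331]
contact_force: [4.7, -0.4, -0.3]
grip_width: 0.0003
```

Call:
step_arm(xyz=[[0,0.001,-0.006],[0,0.002,-0.012],[0,0.002,-0.012],[0,0.002,-0.012]], rotation=[[0,0,0],[0,0,0],[0,0,0],[0,0,0]])

```text
clock: 19.12
tcp_pos: [0.4784, -0.181, 0.3431]
orientation: [-1.122, 1.319, -1.334]
contact_force: [9.2, -1.6, -1.9]
grip_width: -0.0002
```

```bash
python3 - <<'E'
from h import *
O,xh,yh,y=store()
o=r.get_obs();print(o['clock'],o['tcp_pos'],o['contact_force'],(o['tcp_pos']-O)@xh)
E
```

```text
19.125 [ 0.47837564 -0.18096129  0.34312083] [ 9.15885072 -1.55228899 -1.85065751] -0.07799812982322314
```

Call:
step_arm(xyz=[[0,0,-0.01],[0,0,-0.02],[0,0,-0.02],[0,0,-0.02]], rotation=[[0,0,0],[0,0,0],[0,0,0],[0,0,0]])

```text
clock: 19.62
tcp_pos: [0.4756, -0.1803, 0.345]
orientation: [-1.116, 1.31, -1.339]
contact_force: [12.4, -1.6, -1.4]
grip_width: -0.0
```

```bash
python3 - <<'E'
from h import *
O,xh,yh,y=store()
o=r.get_obs();print(o['clock'],o['tcp_pos'],o['contact_force'],(o['tcp_pos']-O)@xh)
mv([S(-.06,0,.36),S(-.06,0,.42),S(-.14,0,.46)],yaw=y)
E
```

```text
19.625 [ 0.47564574 -0.1803313   0.345007  ] [12.39223072 -1.6215835  -1.39496804] -0.08079395008840728
xyz [0.001, -0.049, 0.07] rot [-0.013, 0.0, 0.001] rows>=0.4
xyz [0.002, -0.248, 0.074] rot [-0.013, 0.0, 0.001] rows>=1.2
xyz [0.002, -0.387, -0.189] rot [-0.013, 0.0, 0.001] rows>=2.1
```

Call:
step_arm(xyz=[[0,-0.02,0.07],[0,-0.15,0.07],[0,-0.3,0.07],[0,-0.42,-0.1],[0,-0.42,-0.25],[0,-0.42,-0.25],[0,-0.42,-0.25]], rotation=[[-0.013,0,0],[-0.013,0,0],[-0.013,0,0],[-0.013,0,0],[-0.013,0,0],[-0.013,0,0],[-0.013,0,0]])

```text
clock: 20.5
tcp_pos: [0.3991, -0.1676, 0.4694]
orientation: [-1.13, 1.327, -1.329]
contact_force: [-0.0, 0.5, 0.9]
grip_width: -0.0001
```

```bash
python3 - <<'E'
from h import *
O,xh,yh,y=store()
f,o=grab('wrist','w15.png');grab('top','t15.png');print(o['clock'],o['tcp_pos'],o['contact_force'])
d=last('wrist')
for th in (-.42,-.40):
  pts=[]
  for Y in(-.055,.055):
    for rr,s in ((.229,-.004),(.229,.004)):
        pts.append(S(rr*np.sin(th)+s*np.cos(th),Y,rr*np.cos(th)-s*np.sin(th)-.03))
  print(th,proj(d,np.array(pts)).round(1).tolist())
px=d['pixels'].astype(int); b=((px[...,2]>100)&(px[...,0]<70)&(px[...,1]<110)).astype(np.uint8)
n,l,s,c=cv2.connectedComponentsWithStats(b); print(s[1:][s[1:,4]>100])
E
```

```text
20.5 [ 0.39906443 -0.16761579  0.46936591] [-0.0240738   0.50174071  0.88501131]
-0.42 [[403.5, 147.6], [405.1, 136.8], [244.4, 147.5], [242.8, 136.7]]
-0.4 [[404.5, 141.5], [406.0, 130.4], [243.5, 141.4], [242.0, 130.2]]
[[ 245  119  159   28 3964]
 [ 514  119   32   40  607]]
```

View pics/w15.png

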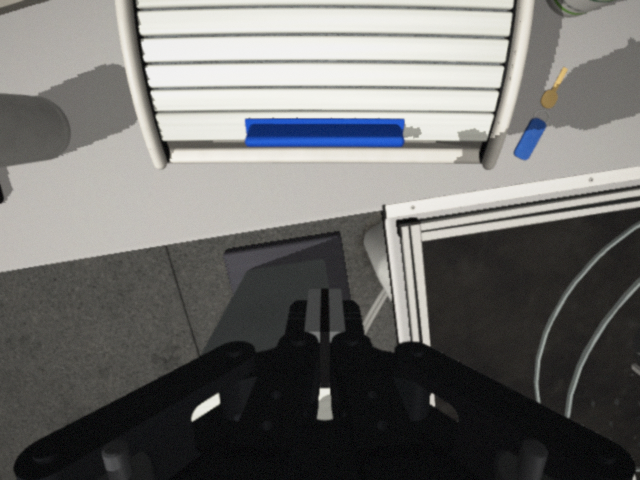

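View pics/t15.png

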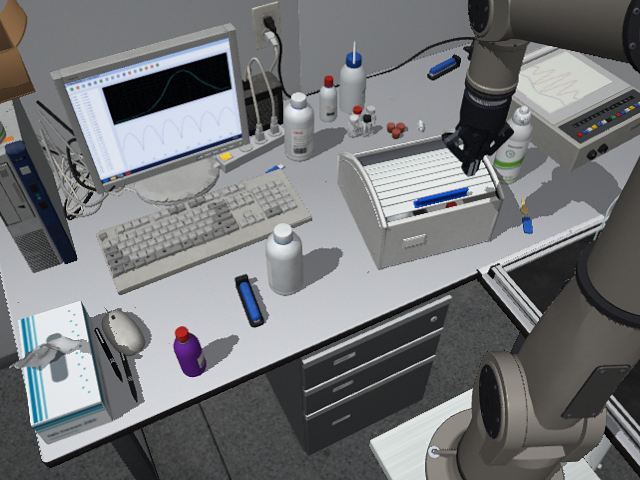

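```bash
python3 - <<'E'
import cv2
im=cv2.imread('pics/w15.png')
c=im[100:175,125:225];a=cv2.resize(c,(400,300),interpolation=cv2.INTER_CUBIC)
im1=cv2.imread('pics/w1.png');b=cv2.resize(im1[150:225,70:170],(400,300),interpolation=cv2.INTER_CUBIC)
t=cv2.imread('pics/t15.png');t=cv2.resize(t[150:250,370:520],(400,300),interpolation=cv2.INTER_CUBIC)
t0=cv2.imread('pics/top0.png');t0=cv2.resize(t0[150:250,370:520],(400,300),interpolation=cv2.INTER_CUBIC)
cv2.imwrite('pics/c6.png',cv2.vconcat([cv2.hconcat([a,b]),cv2.hconcat([t,t0])]))
E
```

```text
(no output)
```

View pics/c6.png

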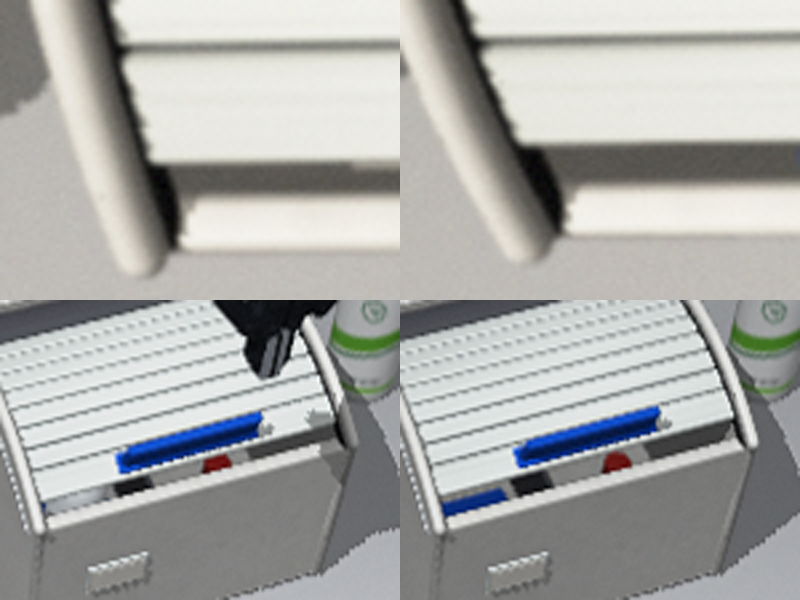

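```bash
python3 - <<'E'
from h import *
from scipy.optimize import brentq
O,xh,yh,y=store();d=last('wrist')
def edge(row,col,rad):
    p,v=ray(d,(col,row)); f=lambda t:np.hypot((p+v*t-O)@xh,(p+v*t)[2]+.03)-rad
    t=brentq(f,.15,.35);P=p+v*t;X=(P-O)@xh;return X.round(4),P[2].round(4),np.arctan2(X,P[2]+.03).round(4)
for row in (139.5,140.5,141.5): print(edge(row,190,.203),edge(row,190,.195))
for row in (148.5,149.5,161.5,162.5): print('wall',row,((onz(d,(190,row),.142)-O)@xh).round(4))
px=d['pixels'][:,190].astype(int); print([(i,px[i].tolist()) for i in range(134,166,1)])
for row in (146.5,147,147.5): print('lip front tip',edge(row,320,.2291)[2]+.0175)
for row in (118.5,119.5): print('lip base rear',edge(row,320,.203))
E
```

```text
(np.float64(-0.0921), np.float64(0.1509), np.float64(-0.4707)) (np.float64(-0.0923), np.float64(0.1418), np.float64(-0.493))
(np.float64(-0.0928), np.float64(0.1505), np.float64(-0.4748)) (np.float64(-0.0931), np.float64(0.1414), np.float64(-0.4976))
(np.float64(-0.0936), np.float64(0.1502), np.float64(-0.479)) (np.float64(-0.0939), np.float64(0.1409), np.float64(-0.5021))
wall 148.5 -0.0992
wall 149.5 -0.1
wall 161.5 -0.1093
wall 162.5 -0.1101
[(134, [233, 233, 227]), (135, [233, 232, 226]), (136, [233, 233, 226]), (137, [233, 232, 226]), (138, [232, 230, 224]), (139, [214, 212, 203]), (140, [161, 161, 152]), (141, [112, 107, 100]), (142, [89, 88, 81]), (143, [87, 85, 79]), (144, [95, 91, 86]), (145, [91, 89, 82]), (146, [89, 85, 78]), (147, [100, 98, 90]), (148, [133, 128, 121]), (149, [173, 169, 157]), (150, [206, 201, 191]), (151, [230, 226, 217]), (152, [235, 233, 226]), (153, [237, 235, 228]), (154, [240, 236, 230]), (155, [239, 237, 231]), (156, [241, 238, 232]), (157, [243, 240, 233]), (158, [243, 241, 234]), (159, [242, 240, 233]), (160, [237, 233, 227]), (161, [226, 221, 209]), (162, [200, 196, 185]), (163, [186, 179, 172]), (164, [186, 182, 177]), (165, [196, 192, 185])]
lip front tip -0.41719999999999996
lip front tip -0.4189
lip front tip -0.4206
lip base rear (np.float64(-0.0775), np.float64(0.1576), np.float64(-0.3915))
lip base rear (np.float64(-0.0782), np.float64(0.1574), np.float64(-0.3952))
```

```bash
python3 - <<'E'
from h import *
mv([S(-.06,0,.40),S(-.06,0,.346),S(-.074,0,.343),S(-.085,0,.341)],yaw=store()[3])
E
```

```text
xyz [0.002, 0.23, 0.326] rot [0.0, 0.0, 0.001] rows>=1.9
xyz [0.002, 0.41, 0.326] rot [0.0, 0.0, 0.001] rows>=2.5
xyz [0.002, 0.42, 0.279] rot [0.0, 0.0, 0.001] rows>=2.4
xyz [0.002, 0.427, 0.243] rot [0.0, 0.0, 0.001] rows>=2.4
```

Call:
step_arm(xyz=[[0,0,0.12],[0,0.05,0.25],[0,0.15,0.326],[0,0.25,0.326],[0,0.35,0.326],[0,0.41,0.326],[0,0.41,0.326],[0,0.415,0.3],[0,0.42,0.28],[0,0.424,0.265],[0,0.426,0.25],[0,0.426,0.24],[0,0.426,0.24],[0,0.426,0.24]], rotation=[[0,0,0],[0,0,0],[0,0,0],[0,0,0],[0,0,0],[0,0,0],[0,0,0],[0,0,0],[0,0,0],[0,0,0],[0,0,0],[0,0,0],[0,0,0],[0,0,0]])

```text
clock: 22.35
tcp_pos: [0.4759, -0.18, 0.3451]
orientation: [-1.118, 1.311, -1.338]
contact_force: [18.1, -3.3, -2.3]
grip_width: -0.0002
```

```bash
python3 - <<'E'
from h import *
O,xh,yh,y=store()
o=r.get_obs();W=R.from_rotvec(o['orientation']).as_matrix();t=o['tcp_pos']+W[:,1]*.173
print(o['clock'],o['contact_force'],(o['tcp_pos']-O)@xh,'tip',(t-O)@xh,t[2])
E
```

```text
22.35 [18.07296859 -3.33671534 -2.30903641] -0.08061299006634065 tip -0.07742879984953795 0.17208294043567268
```

Call:
step_arm(xyz=[[0,-0.02,0.07],[0,-0.15,0.07],[0,-0.3,0.07],[0,-0.42,-0.1],[0,-0.42,-0.25],[0,-0.42,-0.25],[0,-0.42,-0.25]], rotation=[[-0.013,0,0],[-0.013,0,0],[-0.013,0,0],[-0.013,0,0],[-0.013,0,0],[-0.013,0,0],[-0.013,0,0]])

```text
clock: 23.22
tcp_pos: [0.3997, -0.1674, 0.4701]
orientation: [-1.131, 1.326, -1.328]
contact_force: [0.5, 0.3, -0.3]
grip_width: 0.0001
```

```bash
python3 - <<'E'
from h import *
from scipy.optimize import brentq
O,xh,yh,y=store()
f,o=grab('wrist','w16.png');grab('top','t16.png');print(o['clock'],o['tcp_pos'],o['contact_force'])
d=last('wrist')
px=d['pixels'].astype(int); b=((px[...,2]>100)&(px[...,0]<70)&(px[...,1]<110)).astype(np.uint8)
n,l,s,c=cv2.connectedComponentsWithStats(b); k=1+np.argmax(s[1:,4]); print(s[k]); row=s[k,1]+s[k,3]
p,v=ray(d,(320,row)); g=lambda t:np.hypot((p+v*t-O)@xh,(p+v*t)[2]+.03)-.2291
t=brentq(g,.12,.3);P=p+v*t;print('lip ang',np.arctan2((P-O)@xh,P[2]+.03)+.0175)
# bystanders: diff of top views
a=cv2.imread('pics/top0.png').astype(int);c=cv2.imread('pics/t16.png').astype(int)
df=np.abs(a-c).max(2); print('white bottle/stapler diff',df[220:330,232:310].max(),df[220:330,232:310].mean())
cv2.imwrite('pics/c7.png',cv2.resize(c[150:250,370:520].astype(np.uint8),(750,500),interpolation=cv2.INTER_CUBIC))
E
```

```text
23.225 [ 0.39973458 -0.16736291  0.47012995] [ 0.47129509  0.27886525 -0.30231338]
[ 246  119  158   29 3904]
lip ang -0.41980201130192324
white bottle/stapler diff 105 7.872027972027972
```

View pics/c7.png

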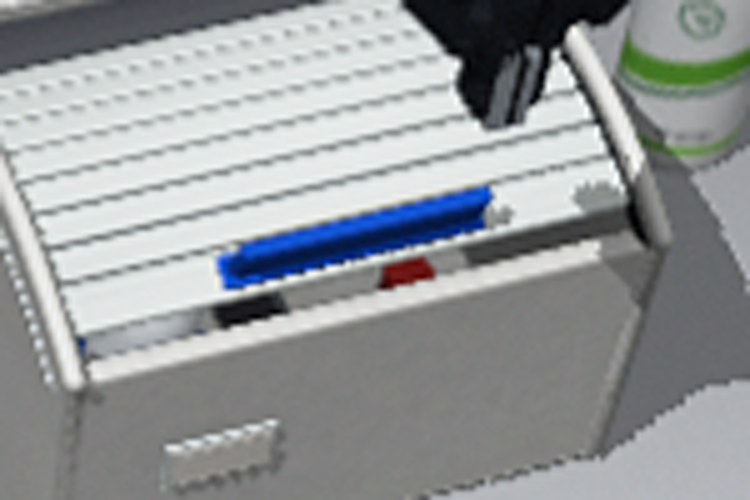

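```bash
python3 - <<'E'
from h import *
for n in('top0','t16'):
    p=cv2.imread('pics/%s.png'%n)[:,:,::-1].astype(int)
    b=(p[...,2]>120)&(p[...,0]<60)&(p[...,1]<110);b[:270]=0;b[330:]=0
    w=(p.min(2)>190);w[:222]=0;w[242:]=0;w[:,:272]=0;w[:,300:]=0
    print(n,[(np.nonzero(m)[1].mean().round(2),np.nonzero(m)[0].mean().round(2),m.sum()) for m in (b,w)])
r.hand_in()
E
```

```text
top0 [(np.float64(247.41), np.float64(300.71), np.int64(312)), (np.float64(281.56), np.float64(230.04), np.int64(196))]
t16 [(np.float64(249.09), np.float64(300.63), np.int64(318)), (np.float64(281.72), np.float64(229.98), np.int64(203))]
the job is handed in; nothing more can be done
```

The job is done and handed in at about 23 s of the 69 s allowed. I rolled the cover open to its stop and picked the red-capped bottle by its cap. I stood it on the blue mat, let go and lifted clear, then pushed the cover shut and drew the arm back.

**Last checks**
- **Cover:** The lip measures -0.420 rad against -0.42 for shut. A second push of about 18 N did not move it. A narrow gap still shows above the front wall (slat edge near x -93 mm, wall near -99 mm). It fits the store's sizes at the stop, so I take it as built in.
- **Bottle:** It was upright and free on the mat just before I shut the cover. After that only a sliver of white shows through the gap at its place.
- **Vial:** It was upright with the cover open, and its red cap still shows in the same place through the gap.
- **Bystanders:** The large white bottle shifted by less than 0.2 px between the first and last top views. The stapler's centre read 1.7 px off on a plain mask, which I put down to stray blue pixels. Its own blob was at (249.06, 300.57) at first and (249.09, 300.63) at the end. The raw picture difference over both was not zero (mean about 8 grey levels). I did not trace that to noise or to shadows.
- **Side camera:** It saw only a blank grey surface, so these checks rest on the top and wrist cameras.

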